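# Slacken the gluing press: throw the ratchet's direction lever over, then swing the handle

### The job

The glue in the press has set, and the ratchet still sits on the press screw with its direction lever at 'tighten'. Push the lever gently over until it is fully home at 'loosen' and leave it there, then swing the handle to and fro to back the screw off just until it goes slack, stopping within a quarter turn of that point. Never turn the screw tighter, never force the lever, and leave the other things on the bench where they are.

Things in the scene. Friction and masses are not known exactly. Their poses are not given: they have to be found in the camera images.
- press: Small screw press fixed to the bench: plywood board 220 x 300 x 24 mm, two 18 mm columns 125 mm either side of the middle (along its y), tops 205 mm above the bench, grey cross-beam between them (50 mm wide, top at 146 mm), central screw. Origin on the screw's vertical axis at bench height; x away from the robot side, z up. Right-hand thread, 2.5 mm a turn: loosens anticlockwise seen from above.
- ratchet: The ratchet on the screw's hex head. Origin on the screw's axis at the underside of its round steel head, 184 mm above the bench; x axis from the handle towards the head, z up; it only turns about z. The handle points to the robot side and can swing 1.3 rad either side of the press's -x direction (beyond that are the columns).
- head_top (a point): Middle of the flat top of the ratchet's round head (45 mm across, 20 mm thick), on the screw's axis, 204 mm above the bench. With the lever at 'loosen', swinging the handle anticlockwise (from above) turns the screw, after up to 0.45 rad of lost motion until a tooth engages; swinging it back clicks freely and leaves the screw where it is.
- grip_mid (a point): Middle of the ratchet's dark round hand grip, 23 mm thick, 145 mm from the screw's axis, 194 mm above the bench, free air below; the grip runs from 96 to 192 mm off the axis. Swinging slowly, one feels here about 1 N when it clicks back or takes up lost motion, 5 to 9 N while the screw still clamps, and 1 to 2 N again once it is slack. It starts 0.4 to 2.4 rad short of slack, which cannot be seen.
- lever_tab (a point): Thumb tab of the dark steel direction lever on top of the head, its centre 10 mm above the head's top. The tab is 8 mm long (along the lever), 10 mm wide and stands 1 to 15 mm above the head's top. The lever pivots on the ratchet's neck 28 mm from the screw's axis, towards the handle; the tab is 26 mm from that pivot, over the head's middle. Pushing it sideways hardly turns the ratchet.
- selector (a joint): Angle of the direction lever, rad: 0 at its 'tighten' stop (tab to the right, seen from the handle's end looking to the head; the lever then points 0.5 rad to the right of the handle's line), 1.0 at its 'loosen' stop (tab to the left). Gummed with dried glue: it stays where it is left; about 4 N at the tab moves it; its stops are hard. Thin metal: more than 18 N on it counts as forcing.
- caul_rim (a point): Point on the upper front edge of the wooden pressure board that the screw presses down, under the cross-beam. It rises only 0.4 mm per rad of loosening and stands 75.3 mm above the bench when the screw has just gone slack; a quarter turn more lifts it 0.6 mm. Readings of it are too noisy to judge this by.
- gluegun: Bystander: red and black glue gun lying on its side, about 200 x 140 x 48 mm.
- plaque: Bystander: pale heart-shaped board 128 mm across with a red wooden heart on it, lying flat.
- loose_heart: Bystander: red wooden heart 82 mm across, 12 mm thick.
- varnish: Bystander: jar with a steel lid, 56 mm across, 90 mm high.

How it is judged:
By the outcome, as a careful person would: the job done as asked, in the order asked, and still so for the second after the job is handed in, with the robot touching nothing.
It also fails if it takes over 72 s, if anything falls off the work surface, if the arm or the gripper's body presses on something with over 40 N, if the wrist force passes 120 N, or if a joint passes its speed limit or range.

### The arm

A 6-joint arm with a two-finger parallel gripper is mounted at the origin on the work surface. World frame = base frame: x ahead of the robot, y to its left, z up, the work surface at z = 0. Lengths are in mm, angles in rad, forces in N, time in s.
With the tool pointing down it reaches from about 350 to 950 mm from the base axis. Payload 17.4 kg.
Tool frame: the origin (TCP) lies at the very end of the fingers, on their centre line; the grasp point (between the pads) lies 19 mm behind it; z points along the fingers, y is the line along which they close (so a half turn about z gives the same grasp; the last joint's range is limited). The gripper opens to 93 mm and grips with 3 to 60 N. Pads are 15 mm wide; open, the fingers measure 128 mm over their backs; the gripper's body (75 mm by 188 mm) begins 65 mm behind the grasp point.
Start: joints at [-1.343, 0.116, 1.442, -0, 1.584, -0.038], TCP at [177.3, -651.304, 218.646] pointing down, gripper open.
Joint ranges: [-2.83, 2.83], [-0.83, 2.19], [0.07, 2.5], [-1.14, 4.28], [0.01, 3], [-2.97, 2.97]. Speed limits (rad/s): [1.89, 1.89, 2.22, 3.14, 3.14, 3.14].

### API

Orientations are given as a unit quaternion [w, x, y, z].
In Python, from rig import manip gives the robot as it stands.
- The arm moves only by the tool drive_tool, never from a script. Its argument "commands" is a list of rows, each an object of numbers: "jaw": the finger opening in mm, from 0 to 93; "dx", "dy", "dz": the shift along the tool's x, y, z in mm; "turn": the turn about the tool's z in degrees. A call has 1 to 12 rows; each row is the pose to reach, as a shift and turn from the pose commanded when the call began, along the tool's axes at that moment; what a row does not reach only later rows make up. A row lasts 1/12 s, in which the tool goes at most 41.7 mm and 7.16 degrees, less where a joint would pass 70% of its speed; a pose out of reach is approached as far as the arm can. A call with a gripper value outside its range is refused whole. The fingers move at their own pace and stop on an object; "grip_force" is the grip in N (left out, the last holds). Time passes only in rows, so rows that repeat a pose let the fingers close. It gives the time, the measured TCP pose, the force, the opening and the grip force at its end, in the units of the state.
- manip.get_obs(): the state, without advancing time (a new reading comes with each control period).
- manip.grab_frame(name): name is "scene" or "top" or "wrist"; returns the picture (384x512x3 uint8, red, green, blue); there is no depth.
- manip.get_calibration(name): a dict with "vfov" (degrees; the focal length in pixels is half the picture's height over the tangent of half this angle, whatever the lens; pixels are square), "cx", "cy" (the principal point, pixels), "R" (3x3) and "t" (3): a world point X has camera coordinates R X + t; the wrist camera has in their place "hand_eye" (4x4, takes a point from camera to tool coordinates, whose origin is the TCP and whose axes are the flange's). Camera axes: x right, y down, z forward; pixel columns grow to the right and rows downward; lengths in mm; the calibration is good to about 2 mm. A picture is of the moment at which its call begins: read the wrist's pose just before it. get_calibration takes no time and is no camera call.
- manip.hand_in(): hands the job in; it is judged then, once.
The state is a dict: "time_s": time; "qpos": joint angles; "qd": joint speeds; "effort": joint torques, N m; "ee_pos": TCP position; "orientation": TCP orientation; "ft_force": force on the tool from outside, world axes, zero at the start; "ft_torque": the same for the moment, N m; "finger_gap": finger opening in mm; "gripper_force": force on a finger pad.
Only numpy, scipy, OpenCV 4.12 (cv2) and the standard library are available. Lean on these libraries where they do the work, as an engineer would, in place of code of your own. Each camera call takes 0.05 s, during which the arm holds its last target. There are 200 camera calls.

## Working session

There is one attempt and no reset: what is moved stays moved. The work goes in short steps, Python scripts to look and compute and a tool call to move; the robot and the scene stay as the last step left them, time stands still between calls to the robot, and variables do not carry over. Pictures are saved under pics/ and viewed, at most 10 in all, crops included, and the job is handed in when it is done.

Besides the shell and the picture viewer there is one more tool, called after "Call:" as name([rows], argument=value, ...), one row to a line, values as JSON. drive_tool: Moves the arm, as the interface text tells. Its arguments: {"type":"object","properties":{"commands":{"type":"array","items":{"type":"object","properties":{"jaw":{"type":"number"},"dx":{"type":"number"},"dy":{"type":"number"},"dz":{"type":"number"},"turn":{"type":"number"}}}},"grip_force":{"type":"number"}},"required":["commands"]}

```bash
mkdir -p pics; ls
python3 - <<'E'
from rig import manip
import cv2,numpy as np
o=manip.get_obs();print(o['time_s'],o['ee_pos'],o['orientation'],o['ft_force'])
a=manip.grab_frame('scene');b=manip.grab_frame('top')
np.savez('f.npz',a=a,b=b)
for n in('scene','top'):print(manip.get_calibration(n))
print(manip.get_calibration('wrist'))
cv2.imwrite('pics/a.png',a[:,:,::-1]);cv2.imwrite('pics/b.png',b[:,:,::-1])
E
```

```text
pics
0.0 [ 177.23152714 -651.09358503  217.87117006] [-6.02749758e-04  9.91184011e-01  1.32491088e-01 -7.23534263e-05] [0.11792058 0.06743815 0.43884455]
{'vfov': 45.782678976812946, 'cx': 253.40519893204296, 'cy': 199.6161031699394, 'R': array([[ 0.62007144,  0.78453356, -0.00430278],
       [ 0.59762983, -0.47588739, -0.64526722],
       [-0.50828142,  0.3975403 , -0.76394483]]), 't': array([-358.81471701, -274.10532514, 1812.82089111])}
{'vfov': 47.53493657555539, 'cx': 253.26601481215678, 'cy': 188.77402537300074, 'R': array([[ 0.01084685, -0.99992067,  0.00640332],
       [-0.98102021, -0.01188122, -0.19354115],
       [ 0.19360187, -0.00418248, -0.98107126]]), 't': array([ -44.91525052,  630.94731622, 1390.85612823])}
{'vfov': 67.39121283794942, 'cx': 253.7807089417402, 'cy': 196.78908283809457, 'hand_eye': array([[ 7.59538453e-04, -9.65967770e-01, -2.58661342e-01,
         7.07106935e+01],
       [ 9.99999710e-01,  7.48145670e-04,  1.42478300e-04,
        -1.11170671e+00],
       [ 5.58869171e-05, -2.58661375e-01,  9.65968058e-01,
        -1.66500602e+02],
       [ 0.00000000e+00,  0.00000000e+00,  0.00000000e+00,
         1.00000000e+00]])}
```

View pics/a.png

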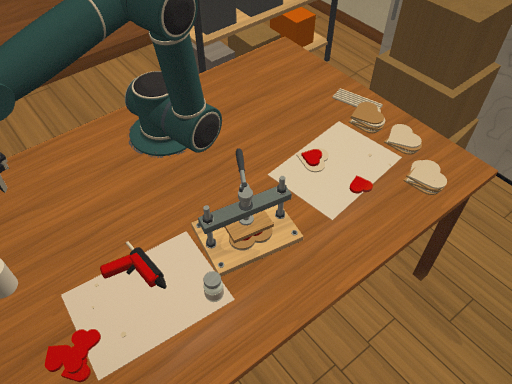

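View pics/b.png

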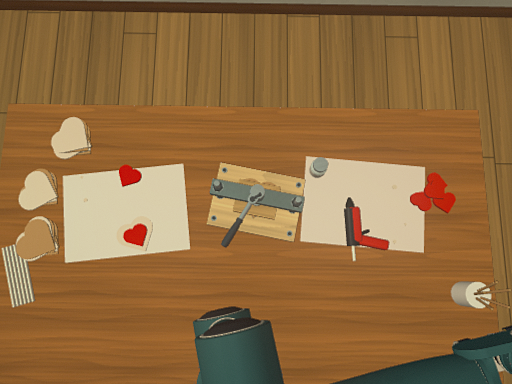

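The scene view shows the press mid-bench. The top view shows its columns at about (217,187) and (298,200), the head at (258,192) and the grip at (232,232). Next I'll enlarge the ratchet.

```bash
cat > h.py <<'E'
import numpy as np
from scipy.spatial.transform import Rotation as Ro
from rig import manip
def cam(n,obs=None):
    c=manip.get_calibration(n); f=192/np.tan(np.radians(c['vfov'])/2)
    if n=='wrist':
        q=obs['orientation'];Rt=Ro.from_quat([q[1],q[2],q[3],q[0]]).as_matrix()
        H=c['hand_eye'];Rw=Rt@H[:3,:3];o=Rt@H[:3,3]+np.array(obs['ee_pos'])
    else: Rw=c['R'].T;o=-Rw@c['t']
    return f,c['cx'],c['cy'],Rw,o
def ray(k,u,v,z):
    f,cx,cy,R,o=k;d=R@np.array([(u-cx)/f,(v-cy)/f,1]);return o+d*(z-o[2])/d[2]
def proj(k,X):
    f,cx,cy,R,o=k;p=R.T@(np.array(X)-o);return p[:2]/p[2]*f+[cx,cy]
E
python3 - <<'E'
from h import *
import cv2
b=np.load('f.npz')['b']
cv2.imwrite('pics/c.png',cv2.resize(b[155:255,200:310],None,fx=7,fy=5.9 and 6,interpolation=cv2.INTER_CUBIC)[:,:,::-1])
k=cam('top')
for n,u,v,z in[('colL',217,187,205),('colR',298,200,205),('head',258,192,204),('g1',238,222,194),('g2',226,243,194)]:print(n,ray(k,u,v,z))
E
```

```text
colL [607.26325394  71.70705496 205.        ]
colR [ 570.63609756 -170.90511913  205.        ]
head [593.68065582 -51.35255587 204.        ]
g1 [503.95674764   7.24486614 194.        ]
g2 [441.36387195  41.52901252 194.        ]
```

View pics/c.png

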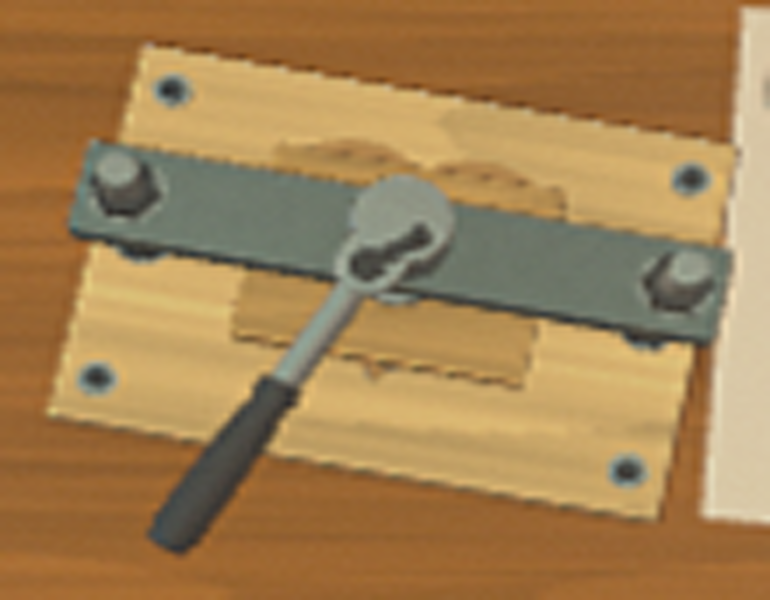

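Call:
drive_tool([
  {"dz": -40},
  {"dz": -80},
  {"dz": -112},
  {"dx": 140,"dy": -117,"dz": -112,"turn": -30},
  {"dx": 280,"dy": -235,"dz": -112,"turn": -60},
  {"dx": 420,"dy": -350,"dz": -112,"turn": -90},
  {"dx": 563,"dy": -470,"dz": -112,"turn": -134},
  {"dx": 563,"dy": -470,"dz": -112,"turn": -134},
  {"dx": 563,"dy": -470,"dz": -112,"turn": -134},
  {"dx": 563,"dy": -470,"dz": -112,"turn": -134},
  {"dx": 563,"dy": -470,"dz": -112,"turn": -134},
  {"dx": 563,"dy": -470,"dz": -112,"turn": -134},
])

```text
schema error: expected keys jaw, dx, dy, dz, turn
```

Call:
drive_tool([
  {"jaw": 93,"dx": 0,"dy": 0,"dz": -40,"turn": 0},
  {"jaw": 93,"dx": 0,"dy": 0,"dz": -80,"turn": 0},
  {"jaw": 93,"dx": 0,"dy": 0,"dz": -112,"turn": 0},
  {"jaw": 93,"dx": 563,"dy": -470,"dz": -112,"turn": -134},
  {"jaw": 93,"dx": 563,"dy": -470,"dz": -112,"turn": -134},
  {"jaw": 93,"dx": 563,"dy": -470,"dz": -112,"turn": -134},
  {"jaw": 93,"dx": 563,"dy": -470,"dz": -112,"turn": -134},
  {"jaw": 93,"dx": 563,"dy": -470,"dz": -112,"turn": -134},
  {"jaw": 93,"dx": 563,"dy": -470,"dz": -112,"turn": -134},
  {"jaw": 93,"dx": 563,"dy": -470,"dz": -112,"turn": -134},
  {"jaw": 93,"dx": 563,"dy": -470,"dz": -112,"turn": -134},
  {"jaw": 93,"dx": 563,"dy": -470,"dz": -112,"turn": -134},
])

```text
time_s: 1.1
ee_pos: [392.5, -341.9, 330.5]
orientation: [-0.0, 0.766, 0.643, 0.0]
ft_force: [0.8, -1.0, 0.0]
finger_gap: 92.8
gripper_force: 0.0
```

Call:
drive_tool([
  {"jaw": 93,"dx": 323,"dy": 151,"dz": 0,"turn": -70},
  {"jaw": 93,"dx": 323,"dy": 151,"dz": 0,"turn": -70},
  {"jaw": 93,"dx": 323,"dy": 151,"dz": 0,"turn": -70},
  {"jaw": 93,"dx": 323,"dy": 151,"dz": 0,"turn": -70},
  {"jaw": 93,"dx": 323,"dy": 151,"dz": 0,"turn": -70},
  {"jaw": 93,"dx": 323,"dy": 151,"dz": 0,"turn": -70},
  {"jaw": 93,"dx": 323,"dy": 151,"dz": 0,"turn": -70},
  {"jaw": 93,"dx": 323,"dy": 151,"dz": 0,"turn": -70},
  {"jaw": 93,"dx": 323,"dy": 151,"dz": 0,"turn": -70},
  {"jaw": 93,"dx": 323,"dy": 151,"dz": 0,"turn": -70},
  {"jaw": 93,"dx": 323,"dy": 151,"dz": 0,"turn": -70},
  {"jaw": 93,"dx": 323,"dy": 151,"dz": 0,"turn": -70},
])

```text
time_s: 2.1
ee_pos: [598.2, -53.0, 330.3]
orientation: [-0.0, 0.263, 0.965, -0.0]
ft_force: [-0.3, 0.5, -0.3]
finger_gap: 93.1
gripper_force: 0.0
```

Run:
```python
from h import *
import cv2,pickle
o=manip.get_obs();print(o['time_s'],o['ee_pos'],o['orientation'],o['qpos'],o['ft_force'])
w=manip.grab_frame('wrist');pickle.dump((o,w),open('w1.pkl','wb'))
cv2.imwrite('pics/d.png',cv2.resize(w,(800,600))[:,:,::-1])
```

```text
2.1 [598.24094462 -53.0428669  330.26822276] [-3.26541558e-04  2.62844676e-01  9.64838099e-01 -1.10148538e-04] [-1.30838976e-01 -5.29520420e-02  1.43574109e+00 -1.32660204e-04
  1.75948041e+00 -1.16972137e+00] [-0.2542891   0.50106652 -0.30087275]
```

View pics/d.png

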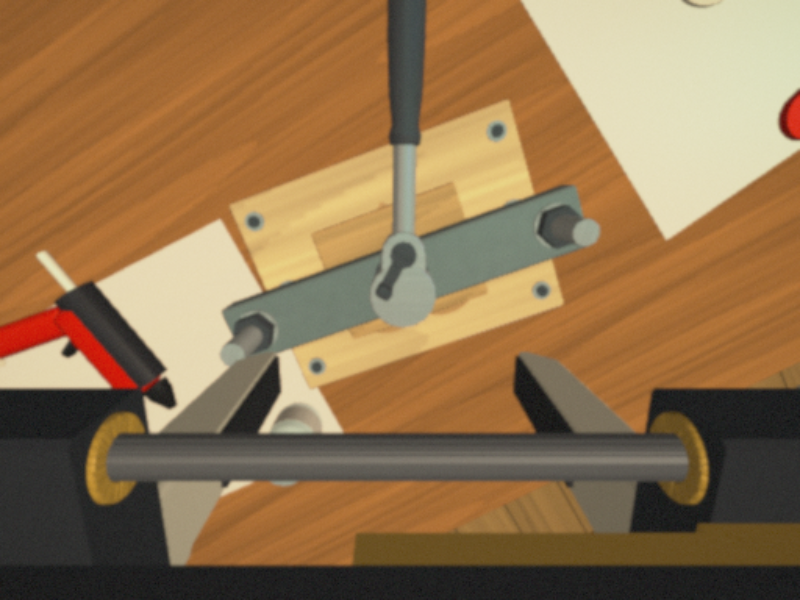

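The wrist view (800x600) shows the head's middle at (403,295), the pivot at (403,255), the tab's tip at (385,290) and the grip axis running from (406,0) to (405,140). The handle points nearly straight up.

Run:
```python
from h import *
import pickle
o,w=pickle.load(open('w1.pkl','rb'));k=cam('wrist',o)
T=k[3]@manip.get_calibration('wrist')['hand_eye'][:3,:3].T
h=ray(k,403*.64,294*.64,204)
for n,u,v,z in[('head',403,294,204),('piv',403,255,206),('tab',384,290,214),('g0',405,140,194),('g1',406.5,5,194),('cR',235,353,205),('cL',587,232,205)]:
    p=ray(k,u*.64,v*.64,z);print(n,p.round(1),'rel head tool',(T.T@(p-h)).round(1),'rel tcp',(T.T@(p-o['ee_pos'])).round(1))
```

```text
head [597.1 -47.1 204. ] rel head tool [0. 0. 0.] rel tcp [  3.9   4.6 126.3]
piv [574.2 -33.9 206. ] rel head tool [26.5 -0.1 -2. ] rel tcp [ 30.4   4.4 124.3]
tab [586.5 -55.3 214. ] rel head tool [  5.  -12.4 -10. ] rel tcp [  8.9  -7.8 116.3]
g0 [513.3   3.3 194. ] rel head tool [97.8  1.  10.1] rel tcp [101.7   5.5 136.3]
g1 [448.8  41.8 194. ] rel head tool [172.9   1.4  10.1] rel tcp [176.8   6.  136.4]
cR [ 574.3 -168.1  205. ] rel head tool [ -41.7 -115.8   -1. ] rel tcp [ -37.8 -111.2  125.3]
cL [621.4  75.5 205. ] rel head tool [ 41.2 118.   -1. ] rel tcp [ 45.1 122.6 125.2]
```

Call:
drive_tool([
  {"jaw": 0,"dx": 8,"dy": -40,"dz": 30,"turn": 0},
  {"jaw": 0,"dx": 8,"dy": -40,"dz": 60,"turn": 0},
  {"jaw": 0,"dx": 8,"dy": -40,"dz": 80,"turn": 0},
  {"jaw": 0,"dx": 8,"dy": -40,"dz": 80,"turn": 0},
  {"jaw": 0,"dx": 8,"dy": -40,"dz": 80,"turn": 0},
  {"jaw": 0,"dx": 8,"dy": -40,"dz": 80,"turn": 0},
  {"jaw": 0,"dx": 8,"dy": -40,"dz": 80,"turn": 0},
  {"jaw": 0,"dx": 8,"dy": -40,"dz": 80,"turn": 0},
  {"jaw": 0,"dx": 8,"dy": -40,"dz": 80,"turn": 0},
  {"jaw": 0,"dx": 8,"dy": -40,"dz": 100,"turn": 0},
  {"jaw": 0,"dx": 8,"dy": -40,"dz": 121,"turn": 0},
  {"jaw": 0,"dx": 8,"dy": -40,"dz": 121,"turn": 0},
], grip_force=10)

```text
time_s: 3.15
ee_pos: [570.4, -83.3, 206.4]
orientation: [-0.002, 0.261, 0.965, -0.0]
ft_force: [0.4, 0.4, -1.7]
finger_gap: 17.8
gripper_force: 0.0
```

```bash
cat > s.py <<'E'
from h import *
import sys
o=manip.get_obs();q=o['orientation'];T=Ro.from_quat([q[1],q[2],q[3],q[0]]).as_matrix()
h=np.array([597.1,-47.1,204])
d=np.array(o['ee_pos'])-h
print(round(o['time_s'],2),'gap',round(o['finger_gap'],1),'tool-rel head',(T.T@d).round(1),'r',round(np.hypot(*d[:2]),1),'ang',round(np.degrees(np.arctan2(d[1],d[0]))%360,1),'y ang',round(np.degrees(np.arctan2(T[1,1],T[0,1])),1),'z',round(o['ee_pos'][2],1),'F tool',(T.T@o['ft_force']).round(1),'q6',round(o['qpos'][5],2))
E
python3 s.py
```

```text
3.15 gap 17.8 tool-rel head [  4.8 -44.7  -2.3] r 45.0 ang 233.6 y ang 59.7 z 206.4 F tool [-0.2  0.6  1.7] q6 -1.23
```

Call:
drive_tool([
  {"jaw": 0,"dx": 0,"dy": 0,"dz": 0,"turn": 0},
  {"jaw": 0,"dx": 0,"dy": 0,"dz": 0,"turn": 0},
  {"jaw": 0,"dx": 0,"dy": 0,"dz": 0,"turn": 0},
  {"jaw": 0,"dx": 0,"dy": 2,"dz": 0,"turn": 0},
  {"jaw": 0,"dx": 0,"dy": 3,"dz": 0,"turn": 0},
  {"jaw": 0,"dx": 0,"dy": 3,"dz": 0,"turn": 0},
])

```text
time_s: 3.65
ee_pos: [573.0, -80.8, 210.1]
orientation: [0.0, 0.261, 0.965, 0.0]
ft_force: [0.3, 0.2, -0.6]
finger_gap: 0.8
gripper_force: 0.0
```

```bash
python3 s.py
```

```text
3.65 gap 0.8 tool-rel head [  3.8 -41.2  -6.1] r 41.4 ang 234.4 y ang 59.7 z 210.1 F tool [-0.1  0.3  0.6] q6 -1.23
```

Call:
drive_tool([
  {"jaw": 0,"dx": 0,"dy": 1,"dz": 0,"turn": 0},
  {"jaw": 0,"dx": 0,"dy": 2,"dz": 0,"turn": 0},
  {"jaw": 0,"dx": 0,"dy": 3,"dz": 0,"turn": 0},
  {"jaw": 0,"dx": 0,"dy": 4,"dz": 0,"turn": 0},
  {"jaw": 0,"dx": 0,"dy": 5,"dz": 0,"turn": 0},
  {"jaw": 0,"dx": 0,"dy": 6,"dz": 0,"turn": 0},
  {"jaw": 0,"dx": 0,"dy": 7,"dz": 0,"turn": 0},
  {"jaw": 0,"dx": 0,"dy": 8,"dz": 0,"turn": 0},
  {"jaw": 0,"dx": 0,"dy": 9,"dz": 0,"turn": 0},
  {"jaw": 0,"dx": 0,"dy": 10,"dz": 0,"turn": 0},
])

```text
time_s: 4.48
ee_pos: [577.8, -72.6, 209.7]
orientation: [0.0, 0.262, 0.965, -0.0]
ft_force: [-1.2, -4.3, 1.6]
finger_gap: 0.6
gripper_force: 2.0
```

```bash
python3 s.py
```

```text
4.48 gap 0.6 tool-rel head [  3.8 -31.8  -5.7] r 32.0 ang 232.8 y ang 59.7 z 209.7 F tool [-1.2 -4.3 -1.6] q6 -1.21
```

Call:
drive_tool([
  {"jaw": 0,"dx": 0,"dy": 1,"dz": 0,"turn": 0},
  {"jaw": 0,"dx": 0,"dy": 2,"dz": 0,"turn": 0},
  {"jaw": 0,"dx": 0,"dy": 3,"dz": 0,"turn": 0},
  {"jaw": 0,"dx": 0,"dy": 4,"dz": 0,"turn": 0},
  {"jaw": 0,"dx": 0,"dy": 5,"dz": 0,"turn": 0},
  {"jaw": 0,"dx": 0,"dy": 6,"dz": 0,"turn": 0},
  {"jaw": 0,"dx": 0,"dy": 7,"dz": 0,"turn": 0},
  {"jaw": 0,"dx": 0,"dy": 8,"dz": 0,"turn": 0},
  {"jaw": 0,"dx": 0,"dy": 9,"dz": 0,"turn": 0},
  {"jaw": 0,"dx": 0,"dy": 10,"dz": 0,"turn": 0},
  {"jaw": 0,"dx": 0,"dy": 11,"dz": 0,"turn": 0},
  {"jaw": 0,"dx": 0,"dy": 12,"dz": 0,"turn": 0},
])

```text
time_s: 5.48
ee_pos: [584.4, -62.7, 210.5]
orientation: [0.001, 0.262, 0.965, -0.0]
ft_force: [0.7, -6.9, 5.3]
finger_gap: 0.7
gripper_force: 3.6
```

```bash
python3 s.py
```

```text
5.48 gap 0.7 tool-rel head [  3.1 -19.9  -6.5] r 20.1 ang 230.7 y ang 59.6 z 210.5 F tool [-4.1 -5.6 -5.3] q6 -1.19
```

Call:
drive_tool([
  {"jaw": 0,"dx": 0,"dy": 0,"dz": -1,"turn": 0},
  {"jaw": 0,"dx": 0,"dy": 0,"dz": -1,"turn": 0},
  {"jaw": 0,"dx": 0,"dy": 1,"dz": -1,"turn": 0},
  {"jaw": 0,"dx": 0,"dy": 2,"dz": -1,"turn": 0},
])

```text
time_s: 5.82
ee_pos: [585.1, -60.6, 211.0]
orientation: [0.001, 0.262, 0.965, -0.0]
ft_force: [2.0, -6.7, 4.2]
finger_gap: 0.4
gripper_force: 3.0
```

```bash
python3 s.py
```

```text
5.82 gap 0.4 tool-rel head [  3.5 -17.7  -7. ] r 18.1 ang 228.4 y ang 59.7 z 211.0 F tool [-5.1 -4.8 -4.2] q6 -1.19
```

Call:
drive_tool([
  {"jaw": 0,"dx": 0,"dy": 0.7,"dz": 0,"turn": 0},
  {"jaw": 0,"dx": 0,"dy": 1.4,"dz": 0,"turn": 0},
  {"jaw": 0,"dx": 0,"dy": 2.1,"dz": 0,"turn": 0},
  {"jaw": 0,"dx": 0,"dy": 2.8,"dz": 0,"turn": 0},
  {"jaw": 0,"dx": 0,"dy": 3.5,"dz": 0,"turn": 0},
])

```text
time_s: 6.23
ee_pos: [586.9, -57.5, 211.1]
orientation: [0.001, 0.262, 0.965, -0.0]
ft_force: [1.0, -5.5, 5.4]
finger_gap: 0.6
gripper_force: 3.0
```

```bash
python3 s.py
python3 - <<'E'
from h import *
import cv2,pickle
o=manip.get_obs()
w=manip.grab_frame('wrist')
cv2.imwrite('pics/e.png',cv2.resize(w,(800,600))[:,:,::-1])
E
```

```text
6.23 gap 0.6 tool-rel head [  3.5 -14.1  -7.1] r 14.6 ang 225.6 y ang 59.7 z 211.1 F tool [-3.7 -4.3 -5.4] q6 -1.18
```

View pics/e.png

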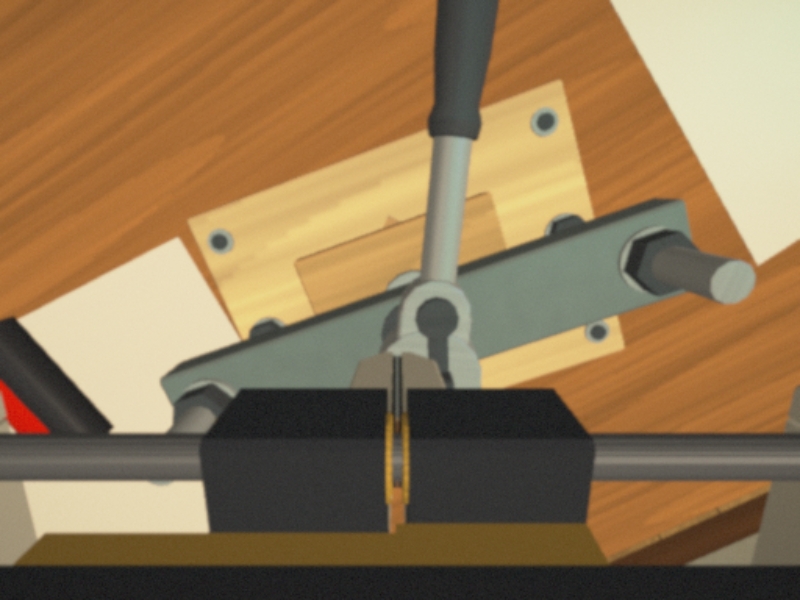

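The lever now runs from its pivot at (437,315) to its tip at (443,390). That is a little past the handle line, so the push continues.

Call:
drive_tool([
  {"jaw": 0,"dx": 0,"dy": 0.7,"dz": 0,"turn": 0},
  {"jaw": 0,"dx": 0,"dy": 1.4,"dz": 0,"turn": 0},
  {"jaw": 0,"dx": 0,"dy": 2.1,"dz": 0,"turn": 0},
  {"jaw": 0,"dx": 0,"dy": 2.8,"dz": 0,"turn": 0},
])

```text
time_s: 6.62
ee_pos: [588.2, -55.0, 211.0]
orientation: [0.0, 0.262, 0.965, -0.0]
ft_force: [0.8, -5.2, 4.8]
finger_gap: 0.4
gripper_force: 3.1
```

```bash
python3 s.py
```

```text
6.62 gap 0.4 tool-rel head [  3.7 -11.3  -7. ] r 11.9 ang 221.6 y ang 59.7 z 211.0 F tool [-3.3 -4.1 -4.8] q6 -1.18
```

Call:
drive_tool([
  {"jaw": 0,"dx": 0,"dy": 0.5,"dz": 0,"turn": 0},
  {"jaw": 0,"dx": 0,"dy": 1.0,"dz": 0,"turn": 0},
  {"jaw": 0,"dx": 0,"dy": 1.5,"dz": 0,"turn": 0},
  {"jaw": 0,"dx": 0,"dy": 2.0,"dz": 0,"turn": 0},
])

```text
time_s: 6.95
ee_pos: [589.1, -53.1, 210.9]
orientation: [0.0, 0.261, 0.965, -0.0]
ft_force: [-0.8, -3.5, 4.7]
finger_gap: 0.4
gripper_force: 3.2
```

```bash
python3 s.py
```

```text
6.95 gap 0.4 tool-rel head [ 3.9 -9.2 -6.9] r 10.0 ang 216.8 y ang 59.7 z 210.9 F tool [-1.1 -3.4 -4.7] q6 -1.17
```

Call:
drive_tool([
  {"jaw": 0,"dx": 0,"dy": 0.5,"dz": 0,"turn": 0},
  {"jaw": 0,"dx": 0,"dy": 1.0,"dz": 0,"turn": 0},
  {"jaw": 0,"dx": 0,"dy": 1.5,"dz": 0,"turn": 0},
  {"jaw": 0,"dx": 0,"dy": 2.0,"dz": 0,"turn": 0},
])

```text
time_s: 7.28
ee_pos: [590.0, -51.3, 210.8]
orientation: [0.0, 0.261, 0.965, -0.0]
ft_force: [-1.3, -4.1, 5.2]
finger_gap: 0.3
gripper_force: 3.2
```

```bash
python3 s.py
```

```text
7.28 gap 0.3 tool-rel head [ 4.  -7.2 -6.8] r 8.2 ang 210.8 y ang 59.7 z 210.8 F tool [-0.9 -4.2 -5.2] q6 -1.17
```

Call:
drive_tool([
  {"jaw": 0,"dx": 0,"dy": 0.5,"dz": 0,"turn": 0},
  {"jaw": 0,"dx": 0,"dy": 1.0,"dz": 0,"turn": 0},
  {"jaw": 0,"dx": 0,"dy": 1.5,"dz": 0,"turn": 0},
])

```text
time_s: 7.53
ee_pos: [590.7, -50.0, 210.8]
orientation: [-0.0, 0.261, 0.965, 0.0]
ft_force: [-3.2, -3.9, 5.6]
finger_gap: 0.7
gripper_force: 3.4
```

```bash
python3 s.py
```

```text
7.53 gap 0.7 tool-rel head [ 4.1 -5.7 -6.8] r 7.0 ang 204.2 y ang 59.7 z 210.8 F tool [ 0.8 -5.  -5.6] q6 -1.17
```

Call:
drive_tool([
  {"jaw": 0,"dx": 0,"dy": 0.5,"dz": 0,"turn": 0},
  {"jaw": 0,"dx": 0,"dy": 1.0,"dz": 0,"turn": 0},
  {"jaw": 0,"dx": 0,"dy": 1.5,"dz": 0,"turn": 0},
])

```text
time_s: 7.78
ee_pos: [591.1, -49.2, 210.7]
orientation: [-0.0, 0.262, 0.965, -0.001]
ft_force: [-5.1, -9.8, 5.8]
finger_gap: 0.6
gripper_force: 6.3
```

```bash
python3 s.py
python3 - <<'E'
from h import *
import cv2,pickle
o=manip.get_obs()
w=manip.grab_frame('wrist')
cv2.imwrite('pics/g.png',cv2.resize(w[:300,200:400],(600,600*300//200*2//3))[:,:,::-1])
E
```

```text
7.78 gap 0.6 tool-rel head [ 4.1 -4.8 -6.7] r 6.3 ang 199.1 y ang 59.7 z 210.7 F tool [ -0.5 -11.   -5.8] q6 -1.17
```

View pics/g.png

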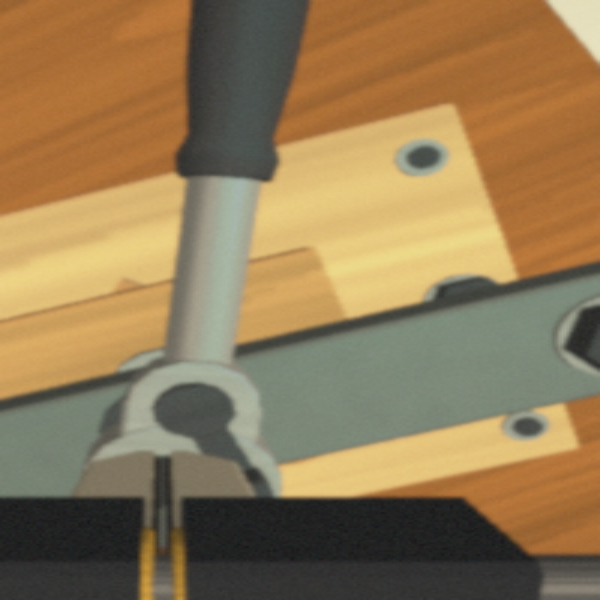

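The lever is now swung to the right in the picture, with its pivot at (195,410) and its tip towards (265,480). The force rose at the same time, so it's at the stop. I'll check that it holds.

Call:
drive_tool([
  {"jaw": 0,"dx": 0,"dy": -0.1,"dz": 0,"turn": 0},
  {"jaw": 0,"dx": 0,"dy": -0.1,"dz": 0,"turn": 0},
])

```text
time_s: 8.0
ee_pos: [591.1, -49.3, 210.8]
orientation: [-0.0, 0.262, 0.965, -0.001]
ft_force: [-4.8, -6.8, 6.1]
finger_gap: 0.7
gripper_force: 5.2
```

```bash
python3 s.py
```

```text
8.0 gap 0.7 tool-rel head [ 4.1 -4.9 -6.8] r 6.4 ang 200.2 y ang 59.7 z 210.8 F tool [ 0.7 -8.3 -6.1] q6 -1.17
```

Call:
drive_tool([
  {"jaw": 0,"dx": 0,"dy": -4,"dz": 0,"turn": 0},
  {"jaw": 0,"dx": 0,"dy": -12,"dz": 0,"turn": 0},
  {"jaw": 0,"dx": 0,"dy": -12,"dz": -30,"turn": 0},
  {"jaw": 0,"dx": 0,"dy": -12,"dz": -60,"turn": 0},
  {"jaw": 70,"dx": 30,"dy": 0,"dz": -90,"turn": 0},
  {"jaw": 70,"dx": 60,"dy": 6,"dz": -90,"turn": 0},
  {"jaw": 70,"dx": 60,"dy": 6,"dz": -90,"turn": 0},
  {"jaw": 70,"dx": 60,"dy": 6,"dz": -90,"turn": 0},
  {"jaw": 70,"dx": 60,"dy": 6,"dz": -90,"turn": 0},
  {"jaw": 70,"dx": 60,"dy": 6,"dz": -90,"turn": 0},
])

```text
time_s: 8.83
ee_pos: [542.9, -13.9, 299.7]
orientation: [-0.001, 0.262, 0.965, -0.0]
ft_force: [0.6, -1.2, 0.2]
finger_gap: 35.6
gripper_force: 0.0
```

```bash
python3 s.py
python3 - <<'E'
from h import *
import cv2,pickle
o=manip.get_obs()
w=manip.grab_frame('wrist');pickle.dump((o,w),open('w2.pkl','wb'))
print(proj(cam('wrist',o),[597.1,-47.1,204]))
cv2.imwrite('pics/i.png',cv2.resize(w,(800,600))[:,:,::-1])
E
```

```text
8.83 gap 35.6 tool-rel head [ 63.7   1.3 -95.6] r 63.6 ang 148.5 y ang 59.7 z 299.7 F tool [-1.1 -0.8 -0.2] q6 -1.11
[252.23428172 260.84124109]
```

View pics/i.png

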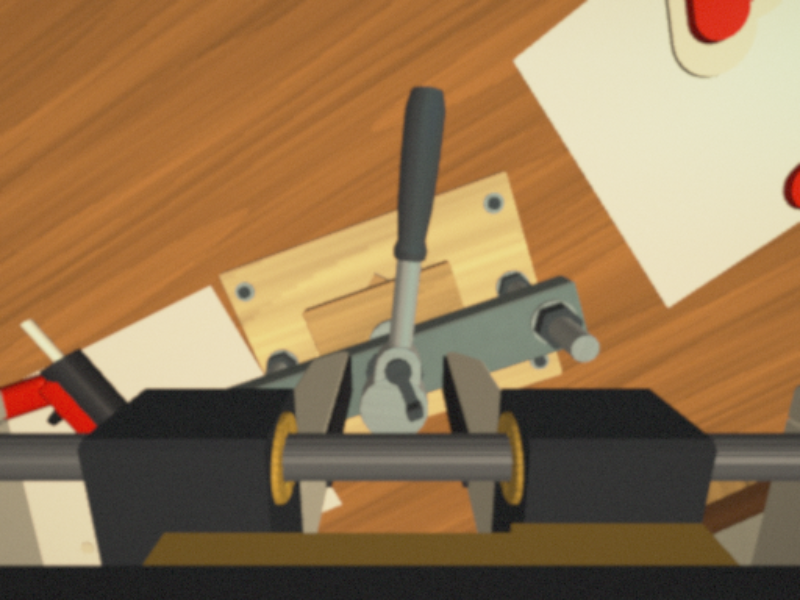

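The lever is fully over: its pivot is at (398,370), its tip at (413,412), and the head at (394,407). The handle has drifted slightly, with grip ends at (427,90) and (408,255), so I'll compute its angle.

Run:
```python
from h import *
import pickle
o,w=pickle.load(open('w2.pkl','rb'));k=cam('wrist',o)
T=k[3]@manip.get_calibration('wrist')['hand_eye'][:3,:3].T
for n,u,v,z in[('head',394,407,204),('piv',399,370,206),('tab',413,408,214),('g0',410,250,194),('gm',418,175,194),('g1',426,95,194)]:
    p=ray(k,u*.64,v*.64,z);d=p-np.array([597.1,-47.1,0]);print(n,p.round(1),np.degrees(np.arctan2(d[1],d[0])).round(1),'rel tcp',(T.T@(p-o['ee_pos'])).round(1))
```

```text
head [596.7 -47.  204. ] 160.2 rel tcp [-63.3  -1.3  95.6]
piv [575.6 -31.  206. ] 143.1 rel tcp [-36.9   1.8  93.6]
tab [598.8 -34.5 214. ] 82.4 rel tcp [-58.7  10.4  85.6]
g0 [515.8  11.6 194. ] 144.2 rel tcp [ 36.1   8.4 105.7]
gm [480.3  37.3 194. ] 144.1 rel tcp [ 79.7  12.6 105.8]
g1 [445.5  62.2 194. ] 144.2 rel tcp [122.4  16.5 105.8]
```

Call:
drive_tool([
  {"jaw": 70,"dx": 40,"dy": 6,"dz": 0,"turn": 5.5},
  {"jaw": 70,"dx": 80,"dy": 12.6,"dz": 0,"turn": 5.5},
  {"jaw": 70,"dx": 80,"dy": 12.6,"dz": 0,"turn": 5.5},
  {"jaw": 70,"dx": 80,"dy": 12.6,"dz": 20,"turn": 5.5},
  {"jaw": 70,"dx": 80,"dy": 12.6,"dz": 45,"turn": 5.5},
  {"jaw": 70,"dx": 80,"dy": 12.6,"dz": 70,"turn": 5.5},
  {"jaw": 70,"dx": 80,"dy": 12.6,"dz": 95,"turn": 5.5},
  {"jaw": 60,"dx": 80,"dy": 12.6,"dz": 115,"turn": 5.5},
  {"jaw": 40,"dx": 80,"dy": 12.6,"dz": 125,"turn": 5.5},
  {"jaw": 30,"dx": 80,"dy": 12.6,"dz": 125,"turn": 5.5},
  {"jaw": 30,"dx": 80,"dy": 12.6,"dz": 125,"turn": 5.5},
  {"jaw": 30,"dx": 80,"dy": 12.6,"dz": 125,"turn": 5.5},
], grip_force=10)

```text
time_s: 9.88
ee_pos: [480.7, 37.7, 177.0]
orientation: [0.001, 0.308, 0.952, 0.0]
ft_force: [-0.8, 0.4, 1.0]
finger_gap: 41.1
gripper_force: 0.0
```

Call:
drive_tool([
  {"jaw": 28,"dx": 0,"dy": 0,"dz": 0,"turn": 0},
  {"jaw": 28,"dx": 0,"dy": 0,"dz": 0,"turn": 0},
  {"jaw": 28,"dx": 0,"dy": 0,"dz": 0,"turn": 0},
])

```text
time_s: 10.13
ee_pos: [480.3, 37.9, 176.4]
orientation: [0.0, 0.307, 0.952, 0.0]
ft_force: [-0.2, 0.9, 0.2]
finger_gap: 28.3
gripper_force: 0.0
```

```bash
python3 s.py
```

```text
10.13 gap 28.3 tool-rel head [144.4   0.5  27.5] r 144.4 ang 144.0 y ang 54.2 z 176.4 F tool [ 0.7  0.6 -0.2] q6 -0.92
```

Call:
drive_tool([
  {"jaw": 28,"dx": -0.1,"dy": -3.8,"dz": 0,"turn": -1.5},
  {"jaw": 28,"dx": -0.2,"dy": -7.6,"dz": 0,"turn": -3},
  {"jaw": 28,"dx": -0.5,"dy": -11.4,"dz": 0,"turn": -4.5},
  {"jaw": 28,"dx": -0.8,"dy": -15.2,"dz": 0,"turn": -6},
  {"jaw": 28,"dx": -1.2,"dy": -18.9,"dz": 0,"turn": -7.5},
  {"jaw": 28,"dx": -1.8,"dy": -22.7,"dz": 0,"turn": -9},
  {"jaw": 28,"dx": -2.4,"dy": -26.4,"dz": 0,"turn": -10.5},
  {"jaw": 28,"dx": -3.2,"dy": -30.2,"dz": 0,"turn": -12},
  {"jaw": 28,"dx": -4.0,"dy": -33.9,"dz": 0,"turn": -13.5},
])

```text
time_s: 10.88
ee_pos: [463.5, 7.9, 176.0]
orientation: [0.0, 0.193, 0.981, 0.0]
ft_force: [0.8, 0.2, 0.8]
finger_gap: 27.8
gripper_force: 0.2
```

```bash
python3 s.py
```

```text
10.88 gap 27.8 tool-rel head [144.5   0.4  27.9] r 144.5 ang 157.6 y ang 67.8 z 176.0 F tool [-0.7  0.4 -0.8] q6 -1.22
```

Call:
drive_tool([
  {"jaw": 28,"dx": -0.1,"dy": -3.8,"dz": 0,"turn": -1.5},
  {"jaw": 28,"dx": -0.2,"dy": -7.6,"dz": 0,"turn": -3},
  {"jaw": 28,"dx": -0.5,"dy": -11.4,"dz": 0,"turn": -4.5},
  {"jaw": 28,"dx": -0.8,"dy": -15.2,"dz": 0,"turn": -6},
  {"jaw": 28,"dx": -1.2,"dy": -18.9,"dz": 0,"turn": -7.5},
  {"jaw": 28,"dx": -1.8,"dy": -22.7,"dz": 0,"turn": -9},
])

```text
time_s: 11.38
ee_pos: [456.5, -13.7, 176.0]
orientation: [0.0, 0.115, 0.993, 0.0]
ft_force: [-0.8, 1.8, -0.4]
finger_gap: 28.0
gripper_force: 0.7
```

```bash
python3 s.py
```

```text
11.38 gap 28.0 tool-rel head [144.5   0.3  27.9] r 144.5 ang 166.6 y ang 76.8 z 176.0 F tool [1.2 1.6 0.4] q6 -1.43
```

Call:
drive_tool([
  {"jaw": 28,"dx": -0.1,"dy": -3.8,"dz": 0,"turn": -1.5},
  {"jaw": 28,"dx": -0.2,"dy": -7.6,"dz": 0,"turn": -3},
  {"jaw": 28,"dx": -0.5,"dy": -11.4,"dz": 0,"turn": -4.5},
  {"jaw": 28,"dx": -0.8,"dy": -15.2,"dz": 0,"turn": -6},
  {"jaw": 28,"dx": -1.2,"dy": -18.9,"dz": 0,"turn": -7.5},
  {"jaw": 28,"dx": -1.8,"dy": -22.7,"dz": 0,"turn": -9},
])

```text
time_s: 11.88
ee_pos: [452.9, -35.8, 176.0]
orientation: [0.0, 0.037, 0.999, 0.001]
ft_force: [-3.0, 5.8, 1.3]
finger_gap: 28.3
gripper_force: 2.5
```

```bash
python3 s.py
```

```text
11.88 gap 28.3 tool-rel head [144.6   0.7  28. ] r 144.6 ang 175.5 y ang 85.8 z 176.0 F tool [ 3.4  5.5 -1.3] q6 -1.63
```

Call:
drive_tool([
  {"jaw": 28,"dx": -0.1,"dy": -3.8,"dz": 0,"turn": -1.5},
  {"jaw": 28,"dx": -0.2,"dy": -7.6,"dz": 0,"turn": -3},
  {"jaw": 28,"dx": -0.5,"dy": -11.4,"dz": 0,"turn": -4.5},
  {"jaw": 28,"dx": -0.8,"dy": -15.2,"dz": 0,"turn": -6},
  {"jaw": 28,"dx": -1.2,"dy": -18.9,"dz": 0,"turn": -7.5},
  {"jaw": 28,"dx": -1.8,"dy": -22.7,"dz": 0,"turn": -9},
])

```text
time_s: 12.38
ee_pos: [452.9, -58.6, 175.9]
orientation: [-0.0, -0.042, 0.999, 0.001]
ft_force: [-3.5, 4.7, 1.4]
finger_gap: 28.4
gripper_force: 2.4
```

```bash
python3 s.py
```

```text
12.38 gap 28.4 tool-rel head [144.7   0.6  28.1] r 144.7 ang 184.5 y ang 94.8 z 175.9 F tool [ 3.1  5.  -1.4] q6 -1.84
```

Call:
drive_tool([
  {"jaw": 28,"dx": -0.1,"dy": -3.8,"dz": 0,"turn": -1.5},
  {"jaw": 28,"dx": -0.2,"dy": -7.6,"dz": 0,"turn": -3},
  {"jaw": 28,"dx": -0.5,"dy": -11.4,"dz": 0,"turn": -4.5},
  {"jaw": 28,"dx": -0.8,"dy": -15.2,"dz": 0,"turn": -6},
  {"jaw": 28,"dx": -1.2,"dy": -18.9,"dz": 0,"turn": -7.5},
  {"jaw": 28,"dx": -1.8,"dy": -22.7,"dz": 0,"turn": -9},
])

```text
time_s: 12.88
ee_pos: [456.5, -81.1, 175.9]
orientation: [-0.0, -0.12, 0.993, 0.0]
ft_force: [-4.8, 3.9, 0.4]
finger_gap: 28.3
gripper_force: 2.3
```

```bash
python3 s.py
```

```text
12.88 gap 28.3 tool-rel head [144.7   0.4  28.2] r 144.7 ang 193.6 y ang 103.8 z 175.9 F tool [ 3.7  5.  -0.4] q6 -2.04
```

Call:
drive_tool([
  {"jaw": 28,"dx": -0.1,"dy": -3.8,"dz": 0,"turn": -1.5},
  {"jaw": 28,"dx": -0.2,"dy": -7.6,"dz": 0,"turn": -3},
  {"jaw": 28,"dx": -0.5,"dy": -11.4,"dz": 0,"turn": -4.5},
  {"jaw": 28,"dx": -0.8,"dy": -15.2,"dz": 0,"turn": -6},
  {"jaw": 28,"dx": -1.2,"dy": -18.9,"dz": 0,"turn": -7.5},
  {"jaw": 28,"dx": -1.8,"dy": -22.7,"dz": 0,"turn": -9},
])

```text
time_s: 13.38
ee_pos: [463.6, -102.8, 175.8]
orientation: [-0.0, -0.197, 0.98, 0.0]
ft_force: [-4.6, 3.1, 0.0]
finger_gap: 28.1
gripper_force: 2.3
```

```bash
python3 s.py
```

```text
13.38 gap 28.1 tool-rel head [144.7   0.3  28.3] r 144.7 ang 202.7 y ang 112.8 z 175.8 F tool [ 3.1  4.6 -0. ] q6 -2.24
```

Call:
drive_tool([
  {"jaw": 28,"dx": -0.1,"dy": -3.8,"dz": 0,"turn": -1.5},
  {"jaw": 28,"dx": -0.2,"dy": -7.6,"dz": 0,"turn": -3},
  {"jaw": 28,"dx": -0.5,"dy": -11.4,"dz": 0,"turn": -4.5},
  {"jaw": 28,"dx": -0.8,"dy": -15.2,"dz": 0,"turn": -6},
  {"jaw": 28,"dx": -1.2,"dy": -18.9,"dz": 0,"turn": -7.5},
  {"jaw": 28,"dx": -1.8,"dy": -22.7,"dz": 0,"turn": -9},
])

```text
time_s: 13.88
ee_pos: [474.0, -123.2, 175.8]
orientation: [-0.0, -0.274, 0.962, 0.0]
ft_force: [-5.7, 2.5, 0.1]
finger_gap: 28.1
gripper_force: 2.2
```

```bash
python3 s.py
```

```text
13.88 gap 28.1 tool-rel head [1.447e+02 1.000e-01 2.830e+01] r 144.8 ang 211.7 y ang 121.8 z 175.8 F tool [ 3.6  5.1 -0.1] q6 -2.43
```

Call:
drive_tool([
  {"jaw": 28,"dx": -0.1,"dy": -3.8,"dz": 0,"turn": -1.5},
  {"jaw": 28,"dx": -0.2,"dy": -7.6,"dz": 0,"turn": -3},
  {"jaw": 28,"dx": -0.5,"dy": -11.4,"dz": 0,"turn": -4.5},
  {"jaw": 28,"dx": -0.8,"dy": -15.2,"dz": 0,"turn": -6},
  {"jaw": 28,"dx": -1.2,"dy": -18.9,"dz": 0,"turn": -7.5},
  {"jaw": 28,"dx": -1.8,"dy": -22.7,"dz": 0,"turn": -9},
])

```text
time_s: 14.38
ee_pos: [487.4, -141.6, 175.7]
orientation: [-0.0, -0.348, 0.937, 0.0]
ft_force: [-5.9, 1.1, 1.9]
finger_gap: 28.0
gripper_force: 2.1
```

```bash
python3 s.py
```

```text
14.38 gap 28.0 tool-rel head [144.8  -0.   28.3] r 144.8 ang 220.8 y ang 130.8 z 175.7 F tool [ 3.7  4.6 -1.9] q6 -2.62
```

Call:
drive_tool([
  {"jaw": 28,"dx": -0.1,"dy": -3.8,"dz": 0,"turn": -1.5},
  {"jaw": 28,"dx": -0.2,"dy": -7.6,"dz": 0,"turn": -3},
  {"jaw": 28,"dx": -0.5,"dy": -11.4,"dz": 0,"turn": -4.5},
  {"jaw": 28,"dx": -0.8,"dy": -15.2,"dz": 0,"turn": -6},
  {"jaw": 28,"dx": -1.2,"dy": -18.9,"dz": 0,"turn": -7.5},
  {"jaw": 28,"dx": -1.8,"dy": -22.7,"dz": 0,"turn": -9},
])

```text
time_s: 14.88
ee_pos: [503.9, -157.8, 175.8]
orientation: [-0.0, -0.421, 0.907, 0.0]
ft_force: [-2.4, -0.3, -0.1]
finger_gap: 27.9
gripper_force: 0.9
```

```bash
python3 s.py
```

```text
14.88 gap 27.9 tool-rel head [144.7  -0.3  28.2] r 144.7 ang 229.9 y ang 139.8 z 175.8 F tool [1.7 1.6 0.1] q6 -2.79
```

Call:
drive_tool([
  {"jaw": 28,"dx": -0.1,"dy": -3.8,"dz": 0,"turn": -1.5},
  {"jaw": 28,"dx": -0.2,"dy": -7.6,"dz": 0,"turn": -3},
  {"jaw": 28,"dx": -0.4,"dy": -10.1,"dz": 0,"turn": -4},
])

```text
time_s: 15.13
ee_pos: [512.0, -164.1, 175.8]
orientation: [-0.0, -0.452, 0.892, 0.0]
ft_force: [-2.1, -0.4, 0.9]
finger_gap: 28.1
gripper_force: 0.7
```

```bash
python3 s.py
```

```text
15.13 gap 28.1 tool-rel head [144.7  -0.5  28.2] r 144.7 ang 234.0 y ang 143.8 z 175.8 F tool [ 1.6  1.4 -0.9] q6 -2.87
```

Call:
drive_tool([
  {"jaw": 48,"dx": 0,"dy": 0,"dz": 0,"turn": 0},
  {"jaw": 48,"dx": 0,"dy": 1,"dz": 0,"turn": 0},
  {"jaw": 48,"dx": 0,"dy": 2,"dz": 0,"turn": 0},
  {"jaw": 48,"dx": 0,"dy": 2,"dz": 0,"turn": 0},
  {"jaw": 48,"dx": 0,"dy": 2,"dz": -20,"turn": 0},
  {"jaw": 48,"dx": 0,"dy": 2,"dz": -50,"turn": 0},
  {"jaw": 48,"dx": 0,"dy": 2,"dz": -80,"turn": 0},
  {"jaw": 48,"dx": 0,"dy": 2,"dz": -110,"turn": 0},
  {"jaw": 48,"dx": 0,"dy": 2,"dz": -140,"turn": 0},
  {"jaw": 48,"dx": 60,"dy": 2,"dz": -140,"turn": 0},
  {"jaw": 48,"dx": 60,"dy": 2,"dz": -140,"turn": 0},
  {"jaw": 48,"dx": 60,"dy": 2,"dz": -140,"turn": 0},
])

```text
time_s: 16.13
ee_pos: [474.2, -211.1, 316.5]
orientation: [-0.0, -0.448, 0.894, -0.001]
ft_force: [0.0, 0.3, -0.1]
finger_gap: 47.9
gripper_force: 0.0
```

```bash
python3 s.py
python3 - <<'E'
from h import *
import cv2
b=manip.grab_frame('top')
cv2.imwrite('pics/k.png',cv2.resize(b[140:270,190:340],None,fx=5,fy=4.6,interpolation=cv2.INTER_CUBIC)[:,:,::-1])
w=manip.grab_frame('wrist')
cv2.imwrite('pics/l.png',w[:,:,::-1])
E
```

```text
16.13 gap 47.9 tool-rel head [ 2.051e+02  1.000e-01 -1.122e+02] r 204.9 ang 233.2 y ang 143.2 z 316.5 F tool [-0.2  0.2  0.1] q6 -2.97
```

View pics/l.png

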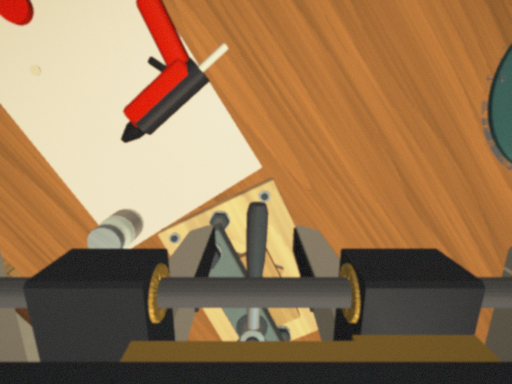

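The handle is free at (257,230) between the open fingers, and the glue gun and jar haven't moved. Joint 6 is at its limit, so I'll unwind it and then check the lever.

Call:
drive_tool([
  {"jaw": 48,"dx": 0,"dy": 0,"dz": 0,"turn": 7},
  {"jaw": 48,"dx": 0,"dy": 0,"dz": 0,"turn": 14},
  {"jaw": 48,"dx": 0,"dy": 0,"dz": -20,"turn": 20},
  {"jaw": 93,"dx": -90,"dy": 100,"dz": -40,"turn": 50},
  {"jaw": 93,"dx": -150,"dy": 130,"dz": -40,"turn": 50},
  {"jaw": 93,"dx": -150,"dy": 130,"dz": -40,"turn": 50},
  {"jaw": 93,"dx": -150,"dy": 130,"dz": -40,"turn": 50},
  {"jaw": 93,"dx": -150,"dy": 130,"dz": -40,"turn": 50},
  {"jaw": 93,"dx": -150,"dy": 130,"dz": -40,"turn": 50},
  {"jaw": 93,"dx": -150,"dy": 130,"dz": -40,"turn": 50},
  {"jaw": 93,"dx": -150,"dy": 130,"dz": -40,"turn": 50},
])

```text
time_s: 17.15
ee_pos: [460.4, -10.9, 355.3]
orientation: [-0.0, -0.033, 0.999, -0.001]
ft_force: [-1.1, 0.2, 0.2]
finger_gap: 91.8
gripper_force: 0.0
```

```bash
python3 s.py
python3 - <<'E'
from h import *
import cv2
o=manip.get_obs();w=manip.grab_frame('wrist');print(proj(cam('wrist',o),[597.1,-47.1,204])*800/512)
cv2.imwrite('pics/m.png',cv2.resize(w,(800,600))[:,:,::-1])
E
```

```text
17.15 gap 91.8 tool-rel head [ 134.2   44.9 -151.3] r 141.4 ang 165.2 y ang 93.7 z 355.3 F tool [ 1.1  0.2 -0.2] q6 -1.71
[339.16106385 454.14800912]
```

View pics/m.png

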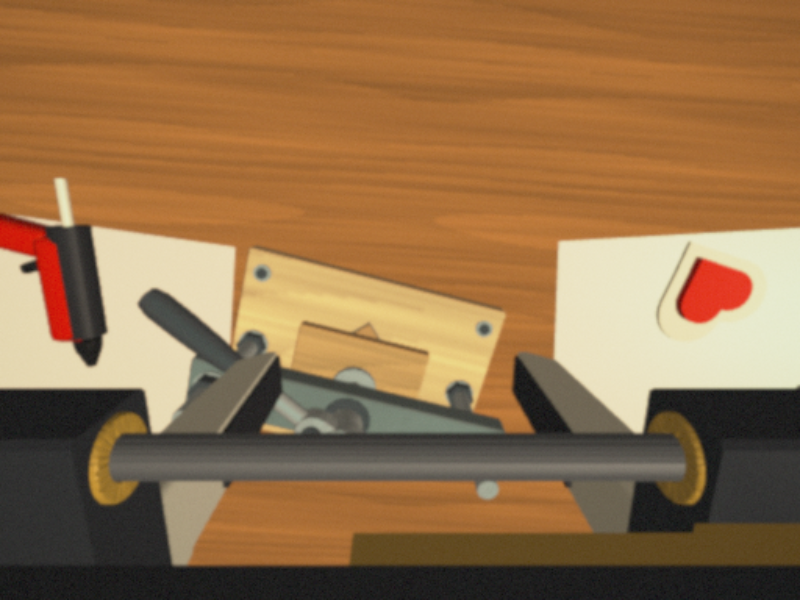

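The guide rod hides the head at (339,454). The handle is parked at the right-hand side. I'll shift once more for a last look at the lever.

Call:
drive_tool([
  {"jaw": 93,"dx": -30,"dy": -10,"dz": 0,"turn": 0},
  {"jaw": 93,"dx": -60,"dy": -25,"dz": 0,"turn": 0},
  {"jaw": 93,"dx": -90,"dy": -40,"dz": 0,"turn": 0},
  {"jaw": 93,"dx": -120,"dy": -45,"dz": 0,"turn": 0},
  {"jaw": 93,"dx": -130,"dy": -45,"dz": 0,"turn": 0},
  {"jaw": 93,"dx": -130,"dy": -45,"dz": 0,"turn": 0},
  {"jaw": 93,"dx": -130,"dy": -45,"dz": 0,"turn": 0},
])

```text
time_s: 17.78
ee_pos: [592.6, -49.3, 354.7]
orientation: [-0.001, -0.03, 1.0, -0.0]
ft_force: [-0.3, 0.3, 0.2]
finger_gap: 92.6
gripper_force: 0.0
```

```bash
python3 s.py
python3 - <<'E'
from h import *
import cv2
o=manip.get_obs();w=manip.grab_frame('wrist');print(proj(cam('wrist',o),[597.1,-47.1,204]))
cv2.imwrite('pics/n.png',cv2.resize(w[100:290,100:353],None,fx=3,fy=3)[:,:,::-1])
E
```

```text
17.78 gap 92.6 tool-rel head [   4.9   -2.  -150.7] r 5.0 ang 206.3 y ang 93.5 z 354.7 F tool [ 0.3  0.3 -0.2] q6 -1.76
[254.70119215 190.47583935]
```

View pics/n.png

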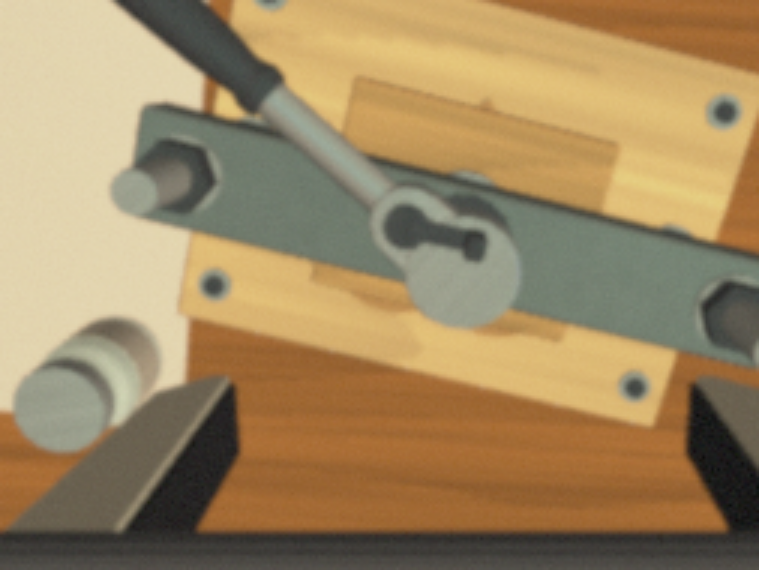

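The lever lies to the left of the handle line: pivot (405,225), tab (475,243), head (463,270). I'll compute its angle before handing in.

Run:
```python
from h import *
o=manip.get_obs();k=cam('wrist',o)
P=lambda u,v,z:ray(k,100+u/3,100+v/3,z)[:2]
p=P(405,225,207);t=P(475,243,215);h=P(463,270,204);g=P(262,88,194)
a=lambda d:np.arctan2(d[1],d[0])
print(a(t-p)-a(h-g),np.hypot(*(t-p)),np.hypot(*(p-h)),h, np.degrees(a(g-h))%360)
```

```text
0.536171389303616 26.300664006282684 27.915230427137583 [596.41042407 -47.22434304] 231.61088891262506
```

Lever is at +0.54 rad from the handle line, against 0.5 expected at the 'loosen' stop, so it is home.

```bash
python3 -c "
from rig import manip
print(manip.hand_in())"
```

```text
the job is handed in; nothing more can be done
None
```

The job is handed in: the lever is home at 'loosen', and the screw was backed off about 4–13° past the point where the force dropped from about 5 N to 1.5 N; the bystanders in view had not moved, but while I pushed the lever the handle drifted about 5° clockwise, and I could not confirm that was only lost motion.

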